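Put the pile of serving slates away under the caddy's lip

ROBOT

A 7-joint arm with a two-finger parallel gripper is mounted at the origin on the work surface. World frame = base frame: x ahead of the robot, y to its left, z up, the work surface at z = 0. Lengths are in mm, angles in rad, forces in N, time in s.
With the tool pointing down it reaches from about 425 to 875 mm from the base axis. Payload 9.9 kg.
Tool frame: the origin (TCP) lies at the centre of the arm's flange, where the gripper is bolted on; the fingertips stand 173 mm ahead of it and the grasp point (between the pads) lies 155 mm ahead of it (manip.tip_extent is the distance from the TCP to the fingertips, in mm); z points along the fingers, y is the line along which they close (so a half turn about z gives the same grasp; the last joint's range is limited). The gripper opens to 85 mm and grips with 20 to 120 N. Pads are 22 mm wide; open, the fingers measure 114 mm over their backs; the gripper's body (76 mm by 85 mm) begins 54 mm behind the grasp point. The pads swing forward as they close: fully open they stand 13 mm farther back than shut.
Start: joints at [-1.396, 0.576, 0.025, 1.437, -0.015, 1.129, -0.057], TCP at [172.74, 652.53, 404.689] pointing down, gripper open.
Joint ranges: [-2.76, 2.76], [-0.34, 2.15], [-1.52, 1.57], [0.19, 2.46], [-1.09, 4.23], [0.17, 1.99], [-2.82, 2.82]. Speed limits (rad/s): [2.22, 2.22, 3.01, 3.01, 3.14, 3.14, 3.14].

INTERFACE

Orientations are given as a rotation vector (axis times angle).
In Python, from cell import manip gives the robot as it stands.
- The arm moves only by the shell command python3 nudge.py FILE [FORCE], which reads ROWS from the file FILE. ROWS is a JSON list of rows, 1 to 20 of them, each of 7 numbers: a rotation vector rx, ry, rz in fractions of the full range, 1 being pi rad, then dx, dy, dz in shares of the most that a row can go, 1 being 50 mm, then the finger opening in mm; each row shifts and turns the commanded pose from where the row before left it, along the tool's axes as they then stand; what a row does not reach is not made up. A row lasts 1/10 s, in which the tool goes at most 50 mm and 0.15 rad, less where a joint would pass 70% of its speed; a pose out of reach is approached as far as the arm can. The fingers move at their own pace and stop on an object; FORCE is the grip in N (left out, the last holds). Time passes only in rows, so rows that do not move let the fingers close. It prints the time, the measured TCP pose, the force, the opening and the grip force at its end. Shift and turn numbers lie between -1 and 1, and a call with a number outside is refused. Input that does not fit is refused with a message, and nothing moves.
- manip.state(): the state, without advancing time (a new reading comes with each control period).
- manip.camera(name): name is "scene" or "top" or "wrist"; returns the picture (420x560x3 uint8, blue, green, red); there is no depth.
- manip.camera_model(name): a dict with "fx", "fy", "cx", "cy" (pixels), "R" (3x3) and "t" (3): a world point X has camera coordinates R X + t; the wrist camera has in their place "T_tool_cam" (4x4, takes a point from camera to tool coordinates, whose origin is the TCP and whose axes are the flange's). Camera axes: x right, y down, z forward; pixel columns grow to the right and rows downward; lengths in mm; the calibration is good to about 2 mm. A picture is of the moment at which its call begins: read the wrist's pose just before it. camera_model takes no time and is no camera call.
- manip.close_job(): hands the job in; it is judged then, once.
The state is a dict: "t": time; "q": joint angles; "qvel": joint speeds; "tau": joint torques, N m; "position": TCP position; "eef_rot": TCP orientation; "wrist_force": force on the tool from outside, world axes, zero at the start; "torque": the same for the moment, N m; "opening": finger opening in mm; "finger_force": force on a finger pad.
Only numpy, scipy, OpenCV 4.12 (cv2) and the standard library are available. Lean on these libraries where they do the work, as an engineer would, in place of code of your own. Each camera call takes 0.05 s, during which the arm holds its last target. There are 200 camera calls.

TASK

Take the three serving slates off the cork stand together as one pile and put them away in the pine caddy: slip one end in under the steel lip, then lay the other end down gently - without forcing it or letting it fall - until all three lie flat and fully home. Let go of them and leave everything else on the table where it is.

Things in the scene. Friction and masses are not known exactly. Their poses are not given: they have to be found in the camera images.
- caddy: dark wooden base rail of the caddy, fixed to the table, 150 mm long, 40 mm wide (80 mm at its ends), 6 mm high. Origin: centre of its underside, on the table; x along its length, z up. It carries a pine insert with an open bay for the slates. The insert's centre lies up to 12 mm either way along x from this origin, set differently each time and not measured: feel or look for its end wall.
- bay (a point): point of the base rail at height 12 mm, the bay floor's height, 12 mm above the caddy's origin. The bay in the insert, measured from the insert's centre: 103 mm long (x -51.5 to +51.5), 64 mm wide (y -32 to +32), walls 8 mm thick. The insert is stiff on the rail (it takes 60 N to shift). The pile cannot go straight down: one end goes in low under the lip, then the other is lowered.
- lip (a point): lower inner edge of the steel lip on the insert's -x end wall, were the insert centred: (-43.5, 0, 36) mm in the caddy's frame, truly up to 12 mm either way along x. The lip overhangs the bay by 8 mm; its underside is 24 mm above the bay floor, its top 41 mm above the table.
- far_wall (a point): top of the straight part of the +x end wall's inner face, were the insert centred: (51.5, 0, 20) mm in the caddy's frame, truly up to 12 mm either way along x. Above it the wall slopes outward by 3 mm over 4 mm up to its top, 12 mm above the bay floor. Side walls stand only at the corners: from x = -31 to +42 (insert) both sides are cut away for fingers, the floor there 46 mm wide.
- stand: fixed cork stand 80 x 44 x 14 mm (x, y, z) on which the pile lies, overhanging it all round; origin at the centre of its underside, on the table.
- slate_low: dark grey serving slate 100 x 60 x 6 mm (x, y, z), about 0.1 kg; origin at the centre of its underside; x along the 100 mm side, z up. Brittle: over 30 N against a wall or the lip, or 60 N down on the floor, breaks it. Bottom one of three; the pile is 18 mm high and lies on the stand, its long edges out of line by up to 3 mm and 0.06 rad, its ends by under 1 mm.
- slate_mid: dark grey serving slate 100 x 60 x 6 mm (x, y, z), about 0.1 kg; origin at the centre of its underside; x along the 100 mm side, z up. Middle one of the pile.
- slate_top: dark grey serving slate 100 x 60 x 6 mm (x, y, z), about 0.1 kg; origin at the centre of its underside; x along the 100 mm side, z up. Top one of the pile.
- jar: jar with green lid, 64 mm across, 85 mm high; origin at the centre of its underside. To be left alone.
- sauce: brown bottle with red cap, 60 mm across, 190 mm high; origin under its centre. To be left alone.
- tin: food tin with orange label, 74 mm across, 100 mm high; origin under its centre. To be left alone.
- carton: yellow carton 55 x 95 x 150 mm; origin under its centre. To be left alone.
- mug: blue mug, 80 mm across, 90 mm high, handle at its +y; origin under its centre. To be left alone.
- spoon: wooden-handled spoon lying along its x; origin under its centre. To be left alone.
- bowl: white bowl, 120 mm across, 50 mm high; origin under its centre. To be left alone.

How it is judged (in metres and radians):
On the way:
1. all three slates are lifted clear of the stand together, still piled (height (world z) of each of slate_low, slate_mid, slate_top above 0.04 m and distance between slate_low and slate_mid below 0.012 m and distance between slate_mid and slate_top below 0.012 m), for 0.2 s.
At the end, for the whole second after the job is handed in: All three slates lie at rest in the caddy's bay, piled in their first order: each within 14 mm of the base rail's centre along it (the insert may sit 12 mm off) and 4 mm across it, within 2 mm of its height in the pile (12, 18 and 24 mm above the table), level to 0.03 rad (x of slate_low in the frame of caddy between -0.014 and 0.014 m and y of slate_low in the frame of caddy between -0.004 and 0.004 m and z of slate_low in the frame of caddy between 0.01 and 0.014 m and angle between each of slate_low, slate_mid, slate_top's own z axis and vertical below 0.03 rad and linear speed of each of slate_low, slate_mid, slate_top below 0.02 m/s and x of slate_mid in the frame of caddy between -0.014 and 0.014 m and y of slate_mid in the frame of caddy between -0.004 and 0.004 m and z of slate_mid in the frame of caddy between 0.016 and 0.02 m and x of slate_top in the frame of caddy between -0.014 and 0.014 m and y of slate_top in the frame of caddy between -0.004 and 0.004 m and z of slate_top in the frame of caddy between 0.022 and 0.026 m); the robot touches nothing.
It fails at once if a slate is let fall: it turns faster than 5 rad/s (angular speed of any of slate_low, slate_mid, slate_top above 5 rad/s).
It fails at once if a slate is forced: the upper two are pushed on the caddy's walls or lip with more than 30 N, or the lowest is pressed on the caddy with more than 60 N (contact force between slate_low and caddy above 60 N or contact force between any of slate_mid, slate_top and caddy above 30 N).
It fails at once if something else on the table is pushed more than 30 mm away (distance of any of jar, sauce, tin, carton, mug, spoon, bowl from where it was at the start of the episode above 0.03 m).
It also fails if it takes over 56 s, if anything falls off the work surface, if the arm or the gripper's body presses on something with over 40 N, if the wrist force passes 120 N, or if a joint passes its speed limit or range.

## Working session

There is one attempt and no reset: what is moved stays moved. The work goes in short steps, Python scripts to look and compute and a shell command to move; the robot and the scene stay as the last step left them, time stands still between calls to the robot, and variables do not carry over. Pictures are saved under pics/ and viewed, at most 13 in all, crops included, and the job is handed in when it is done.

```bash
ls; mkdir -p pics; python3 - <<'E'
from cell import manip
import cv2,json
s=manip.state();print(s)
for n in("scene","top"):
    cv2.imwrite(f"pics/{n}0.png",manip.camera(n))
    m=manip.camera_model(n);print(n,m)
print(manip.camera_model("wrist"))
E
```

```text
cell.py
nudge.py
pics
{'t': 0.0, 'q': array([-1.3957878 ,  0.57653256,  0.02484025,  1.43794068, -0.01501552,
        1.12902045, -0.05651515]), 'qvel': array([-0.00022474,  0.00140651,  0.00095678, -0.00042728,  0.00174099,
       -0.00077613, -0.00088091]), 'tau': array([ 2.42392580e-04, -7.65759301e+01,  2.25057878e+00, -2.85973155e+01,
        1.52614585e-02,  1.28991090e-02, -2.43449318e-05]), 'position': array([172.68231793, 652.35045474, 403.83049802]), 'eef_rot': array([-4.05359124e-01, -3.11518099e+00,  2.68635247e-03]), 'wrist_force': array([0.30026673, 0.88390381, 0.16002233]), 'torque': array([ 0.06557331, -0.01361594, -0.04322907]), 'finger_force': 0.0, 'opening': 85.17310769932037}
scene {'fx': 541.4027812314674, 'fy': 541.4027812314674, 'cx': 271.39973704832585, 'cy': 210.02460257024526, 'R': array([[ 0.51045838,  0.85986276,  0.00826288],
       [ 0.62936502, -0.36704095, -0.6849676 ],
       [-0.58594531,  0.35484782, -0.72852668]]), 't': array([-288.01986678, -317.51061474, 1788.8849654 ])}
top {'fx': 423.85992813319774, 'fy': 423.85992813319774, 'cx': 278.8275125492225, 'cy': 208.37772711595633, 'R': array([[ 2.80174729e-02, -9.99591166e-01,  5.70282400e-03],
       [-9.81726329e-01, -2.85900990e-02, -1.88138306e-01],
       [ 1.88224432e-01, -3.27452591e-04, -9.82125988e-01]]), 't': array([  -2.24784708,  586.56129192, 1142.0396457 ])}
{'fx': 297.7355031591002, 'fy': 297.7355031591002, 'cx': 272.93490023642096, 'cy': 208.77736929706984, 'T_tool_cam': array([[-4.17737147e-04, -9.59040662e-01, -2.83268130e-01,
         7.21632507e+01],
       [ 9.99999892e-01, -4.58306466e-04,  7.69498286e-05,
        -3.70482187e-01],
       [-2.03621630e-04, -2.83268068e-01,  9.59040750e-01,
         2.97444265e+01],
       [ 0.00000000e+00,  0.00000000e+00,  0.00000000e+00,
         1.00000000e+00]])}
```

View pics/top0.png

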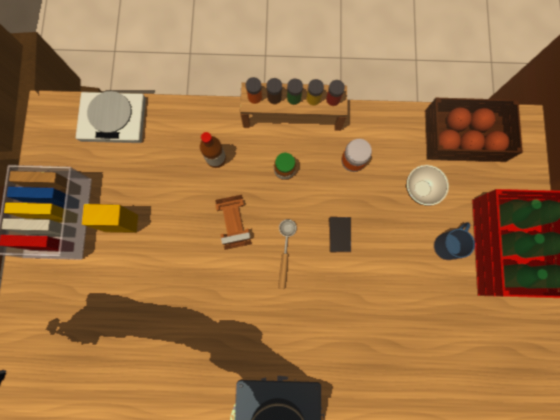

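View pics/scene0.png

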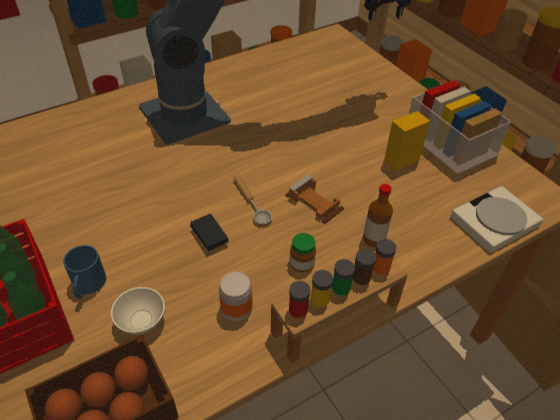

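```bash
cat > h.py <<'E'
from cell import manip
import numpy as np, cv2
from scipy.spatial.transform import Rotation as Ro
def ray(n,uv,st=None):
    m=manip.camera_model(n); d=np.array([(uv[0]-m["cx"])/m["fx"],(uv[1]-m["cy"])/m["fy"],1])
    if n=="wrist":
        T=np.eye(4);T[:3,:3]=Ro.from_rotvec(st["eef_rot"]).as_matrix();T[:3,3]=st["position"]
        T=T@m["T_tool_cam"]; return T[:3,3],T[:3,:3]@d
    return -m["R"].T@m["t"],m["R"].T@d
def at(n,uv,z,st=None):
    o,d=ray(n,uv,st);return o+d*(z-o[2])/d[2]
def tri(rs):
    A=np.zeros((3,3));b=np.zeros(3)
    for o,d in rs:
        d=d/np.linalg.norm(d);P=np.eye(3)-np.outer(d,d);A+=P;b+=P@o
    p=np.linalg.solve(A,b)
    return p,[np.linalg.norm(np.cross(p-o,d/np.linalg.norm(d))) for o,d in rs]
E
python3 - <<'E'
from h import *
print(manip.tip_extent)
for u in[(340,234),(330,219),(351,250),(236,241),(230,203)]: print(u,at("top",u,30).round())
print(tri([ray("top",(340,234)),ray("scene",(209,231))]))
s=manip.state();R=Ro.from_rotvec(s["eef_rot"]).as_matrix();print(R.round(3))
E
```

```text
173.4
(340, 234) [ 522. -162.   30.]
(330, 219) [ 565. -133.   30.]
(351, 250) [ 477. -194.   30.]
(236, 241) [493. 134.  30.]
(230, 203) [603. 156.  30.]
(array([ 522.44107923, -163.48375841,   24.52295732]), [np.float64(0.4422001718618333), np.float64(0.4422001718618017)])
[[-0.967  0.256 -0.   ]
 [ 0.256  0.967 -0.001]
 [-0.    -0.001 -1.   ]]
```

Units first: shifts go in shares of 50 mm and turns go in shares of pi rad. So -36 mm is -0.72, -25 mm is -0.5, -0.13 rad / 3.1416 = -0.0414.

```bash
echo '[[0, 0, -0.0414, 0, 0, 0, 85], [0, 0, -0.0414, 0, 0, 0, 85], [0, 0, 0, -0.5, -0.72, 0.1, 85], [0, 0, 0, -0.5, -0.72, 0.1, 85], [0, 0, 0, -0.5, -0.72, 0.1, 85], [0, 0, 0, -0.5, -0.72, 0.1, 85], [0, 0, 0, -0.5, -0.72, 0.1, 85], [0, 0, 0, -0.5, -0.72, 0.1, 85], [0, 0, 0, -0.5, -0.72, 0.1, 85], [0, 0, 0, -0.5, -0.72, 0.1, 85], [0, 0, 0, -0.5, -0.72, 0.1, 85], [0, 0, 0, -0.5, -0.72, 0.1, 85], [0, 0, 0, -0.5, -0.72, 0.1, 85], [0, 0, 0, -0.5, -0.72, 0.1, 85], [0, 0, 0, -0.5, -0.72, 0.1, 85], [0, 0, 0, -0.5, -0.72, 0.1, 85], [0, 0, 0, 0, 0, 0, 85]]' > next.json && python3 nudge.py next.json | tail -5
python3 - <<'E'
from h import *
s=manip.state();print(s);np.save("s1.npy",[s["eef_rot"],s["position"]])
cv2.imwrite("pics/w1.png",manip.camera("wrist"))
E
```

```text
position: [526.0, 142.6, 333.9]
eef_rot: [0.012, 3.141, -0.006]
wrist_force: [-0.6, 0.5, -1.1]
opening: 85.3
finger_force: 0.0
{'t': 1.8, 'q': array([-0.36292057,  0.46077325,  0.01575848,  1.87637394, -0.00487183,
        0.80526352,  1.2175901 ]), 'qvel': array([-0.0706394 , -0.01751201, -0.07223212,  0.02124758, -0.02439393,
        0.00619329, -0.07696438]), 'tau': array([ 1.41289596e+00, -6.07706881e+01,  1.94343634e+00, -2.36942518e+01,
        4.08587500e-02, -1.96992857e-01,  1.34215269e+00]), 'position': array([526.006963  , 142.64711837, 333.87530113]), 'eef_rot': array([ 0.01221996,  3.14107276, -0.00556346]), 'wrist_force': array([-0.57560322,  0.45990683, -1.11645185]), 'torque': array([-0.00649958, -0.01609265, -0.01555057]), 'finger_force': 0.0, 'opening': 85.29335639760428}
```

View pics/w1.png

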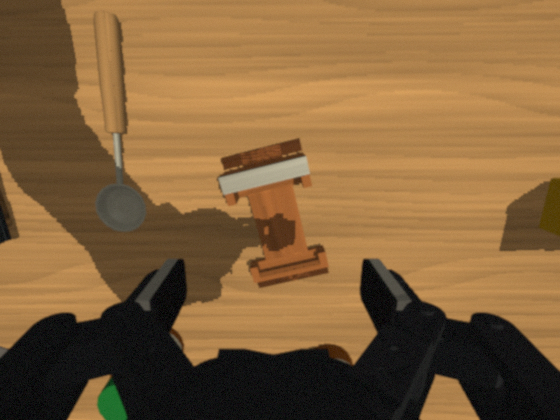

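```bash
python3 - <<'E'
from h import *
r,p=np.load("s1.npy");s=dict(eef_rot=r,position=p)
for n,u,z in[("lipfar L",(218,178),41),("lipfar R",(307,155),41),("lipnear L",(222,193),41),("lipnear R",(309,171),41),("endL",(259,286),24),("endR",(327,270),24),("top L",(222,158),12),("top R",(300,140),12)]:
    print(n,at("wrist",u,z,s).round(1))
a=cv2.imread("pics/w1.png")[120:310,190:360];cv2.imwrite("pics/w1c.png",cv2.resize(a,None,fx=3.5,fy=3.1,interpolation=cv2.INTER_CUBIC))
E
```

```text
lipfar L [502.6  92.3  41. ]
lipfar R [482.8 171.4  41. ]
lipnear L [516.4  95.1  41. ]
lipnear R [496.9 173.6  41. ]
endL [622.1 125.6  24. ]
endR [603.7 197.1  24. ]
top L [488.2  91.9  12. ]
top R [471.7 167.6  12. ]
```

Converted, 25 mm is 0.5, 15 mm is 0.3, -0.1 rad / 3.1416 = -0.0318.

```bash
echo '[[0, 0, -0.0318, 0, 0, 0.3, 85], [0, 0, -0.0318, 0, 0, 0.5, 85], [0, 0, 0, -0.1, 0, 0.5, 85], [0, 0, 0, -0.1, 0, 0.5, 85], [0, 0, 0, 0, 0, 0, 85], [0, 0, 0, 0, 0, 0, 85], [0, 0, 0, 0, 0, 0, 85]]' > next.json && python3 nudge.py next.json | tail -5
python3 - <<'E'
from h import *
s=manip.state();print(s["position"],s["qvel"].round(3));np.save("s2.npy",[s["eef_rot"],s["position"]])
cv2.imwrite("pics/w2.png",manip.camera("wrist"))
E
```

```text
position: [533.1, 151.5, 245.9]
eef_rot: [-0.316, 3.124, 0.001]
wrist_force: [0.0, 1.0, 0.5]
opening: 85.0
finger_force: 0.0
[533.10457241 151.5398034  245.91307921] [ 0.005 -0.007  0.005 -0.001  0.001 -0.005  0.001]
```

View pics/w2.png

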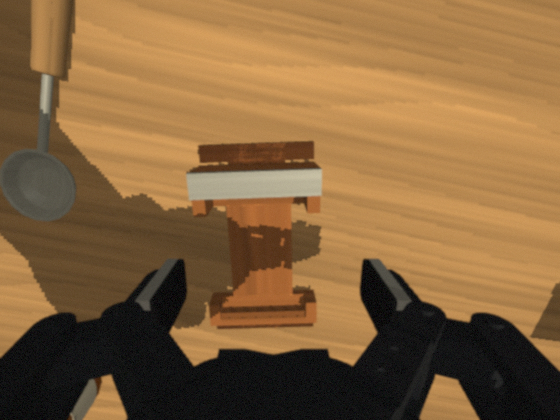

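```bash
python3 - <<'E'
from h import *
a=cv2.imread("pics/w2.png")[135:335,180:330];a=cv2.convertScaleAbs(a,alpha=1.5)
cv2.imwrite("pics/w2c.png",cv2.resize(a,None,fx=4,fy=3,interpolation=cv2.INTER_CUBIC))
E
```

```text
(no output)
```

View pics/w2c.png

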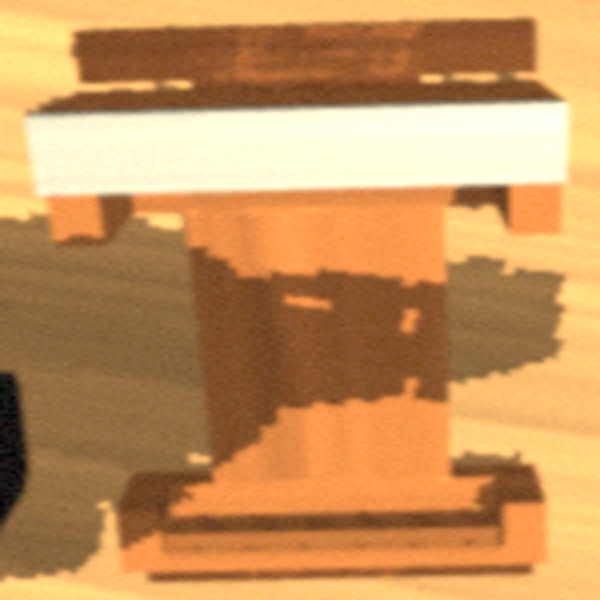

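```bash
python3 - <<'E'
from h import *
r,p=np.load("s2.npy");s=dict(eef_rot=r,position=p)
C=lambda x,y:(180+x/4-.4,135+y/3-.3)
F=dict(railmL=((75,31),6),railmR=((533,20),6),railpL=((150,578),6),railpR=((530,571),6),lipfL=((28,112),41),lipfR=((565,102),41),lipnL=((40,194),41),lipnR=((565,183),41),
 wtopL=((122,572),24),wtopR=((545,565),24),wL=((163,552),24),wR=((500,543),24),w2L=((163,530),24),w2R=((500,522),24),w3L=((165,515),20),w3R=((495,508),20),cornL=((55,242),24),cornR=((560,232),24),flL=((190,250),12),flR=((445,280),12),c2L=((125,478),24),c2R=((540,468),24))
W={k:at("wrist",C(*u),z,s) for k,(u,z) in F.items()}
m=(W["railmL"]+W["railmR"])/2;q=(W["railpL"]+W["railpR"])/2
d=q-m;print("len",np.linalg.norm(d))
yaw=np.arctan2(W["lipfL"][0]-W["lipfR"][0],W["lipfR"][1]-W["lipfL"][1]);print("yaw axis",np.arctan2(d[1],d[0]),"lip",yaw,np.arctan2(W["lipnL"][0]-W["lipnR"][0],W["lipnR"][1]-W["lipnL"][1]),np.arctan2(W["railmL"][0]-W["railmR"][0],W["railmR"][1]-W["railmL"][1]),np.arctan2(W["railpL"][0]-W["railpR"][0],W["railpR"][1]-W["railpL"][1]))
c=(m+q)/2;y=yaw;X=np.array([np.cos(y),np.sin(y),0]);Y=np.array([-X[1],X[0],0]);print("centre",c)
for k,v in W.items():print(k,round((v-c)@X,1),round((v-c)@Y,1))
R=Ro.from_rotvec(r).as_matrix();print(R.round(3))
# second view check
r,p=np.load("s1.npy");s1=dict(eef_rot=r,position=p)
E
```

```text
len 149.44844371953133
yaw axis 0.2352445347110347 lip 0.2263285224647883 0.23014160856477678 0.23278051006927433 0.23004130099391756
centre [552.20522051 145.52964571   6.        ]
railmL -74.5 -40.3
railmR -75.0 38.9
railpL 74.9 -39.0
railpR 74.6 40.3
lipfL -61.5 -40.1
lipfR -61.5 39.3
lipnL -44.8 -40.0
lipnR -45.1 39.6
wtopL 58.8 -39.8
wtopR 58.8 40.7
wL 53.1 -31.6
wR 52.1 32.1
w2L 46.7 -31.1
w2R 46.0 32.0
w3L 45.1 -31.3
w3R 44.6 31.5
cornL -29.2 -43.7
cornR -29.4 41.8
flL -22.8 -23.0
flR -14.0 22.9
c2L 31.7 -36.9
c2R 30.9 39.3
[[-0.98  -0.201  0.001]
 [-0.201  0.98   0.001]
 [-0.001  0.    -1.   ]]
```

Converted, -39 mm is -0.78, 3.5 mm is 0.07, 0.1 rad / 3.1416 = 0.0318.

```bash
echo '[[0, 0, 0.0318, 0, 0, 0, 85], [0, 0, 0.0318, 0, 0, 0, 85], [0, 0, 0, 0.07, -0.78, 0, 85], [0, 0, 0, 0.07, -0.78, 0, 85], [0, 0, 0, 0.07, -0.78, 0, 85], [0, 0, 0, 0.07, -0.78, 0, 85], [0, 0, 0, 0.07, -0.78, 0, 85], [0, 0, 0, 0.07, -0.78, 0, 85], [0, 0, 0, 0.07, -0.78, 0, 85], [0, 0, 0, 0.07, -0.78, 0, 85], [0, 0, 0, 0, 0, 0, 85], [0, 0, 0, 0, 0, 0, 85], [0, 0, 0, 0, 0, 0, 85]]' > next.json && python3 nudge.py next.json | tail -5
python3 - <<'E'
from h import *
s=manip.state();print(s["position"],s["qvel"].round(3));np.save("s3.npy",[s["eef_rot"],s["position"]])
a=manip.camera("wrist");cv2.imwrite("pics/w3.png",a)
E
echo '[[0, 0, 0, 0, 0, -0.5, 85], [0, 0, 0, 0.4, 0, -0.5, 85], [0, 0, 0, 0.4, 0, -0.5, 85], [0, 0, 0, 0, 0, 0, 85], [0, 0, 0, 0, 0, 0, 85], [0, 0, 0, 0, 0, 0, 85]]' > next.json && python3 nudge.py next.json | tail -5
python3 - <<'E'
from h import *
s=manip.state();print(s["position"],s["qvel"].round(3));np.save("s4.npy",[s["eef_rot"],s["position"]])
b=manip.camera("wrist");cv2.imwrite("pics/w4.png",b)
a=cv2.imread("pics/w3.png")
f=lambda a:cv2.resize(cv2.convertScaleAbs(a[90:330,180:380],alpha=2.5),None,fx=2,fy=2,interpolation=cv2.INTER_CUBIC)
cv2.imwrite("pics/w34.png",np.hstack([f(a),f(b)]))
E
```

```text
position: [505.8, -160.1, 245.4]
eef_rot: [-0.004, 3.14, 0.001]
wrist_force: [-0.3, 0.8, 0.4]
opening: 85.0
finger_force: 0.0
[ 505.80530848 -160.06089436  245.40846733] [-0.016  0.005 -0.005  0.002  0.002 -0.004  0.   ]
position: [466.1, -160.3, 319.2]
eef_rot: [0.004, -3.142, -0.001]
wrist_force: [-0.1, 0.7, 0.5]
opening: 85.4
finger_force: 0.0
[ 466.13060374 -160.29135174  319.21883938] [ 0.004  0.012  0.001 -0.002 -0.     0.002  0.003]
```

View pics/w34.png

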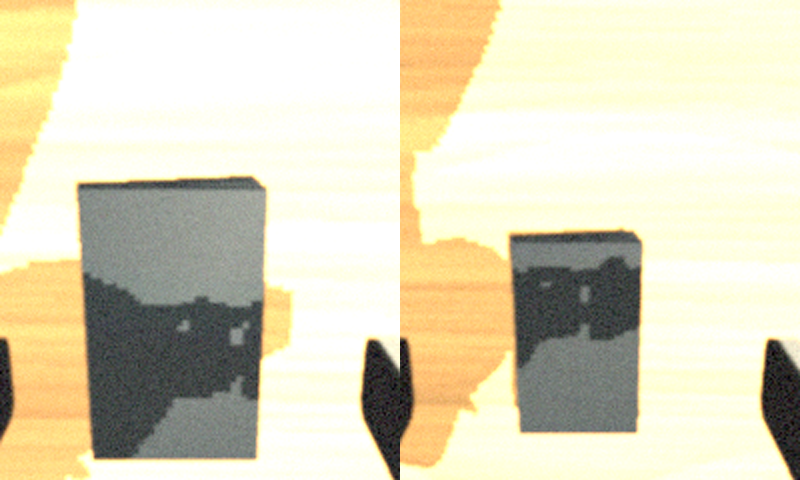

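```bash
python3 - <<'E'
from h import *
S=[dict(zip(("eef_rot","position"),np.load(f"s{i}.npy"))) for i in(3,4)]
C=lambda u:(180+u[0]/2-.25,90+u[1]/2-.25)
A=dict(TL=(79,187),TR=(265,189),BL=(95,458),BR=(256,458));B=dict(TL=(111,240),TR=(240,242),BL=(122,432),BR=(236,432))
for k in A:
    print(k,tri([ray("wrist",C(A[k]),S[0]),ray("wrist",C(B[k]),S[1])])[0].round(1),at("wrist",C(A[k]),32,S[0]).round(1),at("wrist",C(B[k]),32,S[1]).round(1))
E
```

```text
TL [ 472.7 -195.2   25.8] [ 471.4 -194.    32. ] [ 470.9 -194.5   32. ]
TR [ 471.7 -136.    32.5] [ 472.  -135.7   32. ] [ 471.7 -136.3   32. ]
BL [ 564.6 -191.4   40.8] [ 571.  -193.2   32. ] [ 570.9 -192.4   32. ]
BR [ 566.8 -135.9   37.6] [ 570.9 -135.    32. ] [ 570.8 -135.5   32. ]
```

Converted, 30 mm is 0.6, -27.5 mm is -0.55.

```bash
echo '[[0, 0, 0, -0.55, -0.042, 0, 85], [0, 0, 0, -0.55, -0.042, 0, 85], [0, 0, 0, 0, 0, 0.6, 85], [0, 0, 0, 0, 0, 0.6, 85], [0, 0, 0, 0, 0, 0.6, 85], [0, 0, 0, 0, 0, 0.4, 85], [0, 0, 0, 0, 0, 0.4, 85], [0, 0, 0, 0, 0, 0.24, 85], [0, 0, 0, 0, 0, 0, 85], [0, 0, 0, 0, 0, 0, 85]]' > next.json && python3 nudge.py next.json 50 | tail -5
python3 - <<'E'
from h import *
a=manip.camera("wrist");cv2.imwrite("pics/w5.png",cv2.convertScaleAbs(a,alpha=1.8))
E
```

```text
position: [520.8, -165.2, 177.6]
eef_rot: [0.002, -3.141, -0.0]
wrist_force: [0.7, -0.1, 0.1]
opening: 85.2
finger_force: 0.0
```

View pics/w5.png

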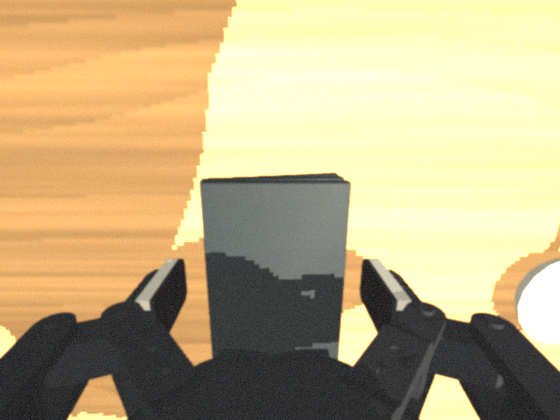

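Converted, -18 mm is -0.36, -12 mm is -0.24.

```bash
echo '[[0, 0, 0, 0, 0, 0, 70], [0, 0, 0, 0, 0, 0, 66], [0, 0, 0, 0, 0, 0, 63], [0, 0, 0, 0, 0, 0, 60], [0, 0, 0, 0, 0, 0, 55], [0, 0, 0, 0, 0, 0, 50], [0, 0, 0, 0, 0, 0, 50], [0, 0, 0, 0, 0, 0, 50], [0, 0, 0, 0, 0, 0, 50], [0, 0, 0, 0, 0, 0, 50]]' > next.json && python3 nudge.py next.json 50 | tail -6
echo '[[0, 0, 0, 0, 0, -0.06, 50], [0, 0, 0, 0, 0, -0.16, 50], [0, 0, 0, 0, 0, -0.24, 50], [0, 0, 0, 0, 0, -0.36, 50], [0, 0, 0, 0, 0, -0.36, 50], [0, 0, 0, 0, 0, -0.36, 50], [0, 0, 0, 0, 0, -0.24, 50], [0, 0, 0, 0, 0, -0.12, 50], [0, 0, 0, 0, 0, 0, 50], [0, 0, 0, 0, 0, 0, 50], [0, 0, 0, 0, 0, 0, 50]]' > next.json && python3 nudge.py next.json | tail -6
python3 - <<'E'
from h import *
a=manip.camera("wrist");s=manip.camera("scene");cv2.imwrite("pics/s6f.png",s);cv2.imwrite("pics/w6f.png",a)
a=cv2.resize(cv2.convertScaleAbs(a[120:370,160:400],alpha=2),(400,416),interpolation=3)
s=cv2.resize(cv2.convertScaleAbs(s[160:265,160:260],alpha=1.8),(396,416),interpolation=3)
cv2.imwrite("pics/w6.png",np.hstack([a,s]))
E
```

```text
t: 6.65
position: [520.6, -165.2, 178.6]
eef_rot: [-0.003, 3.141, -0.0]
wrist_force: [-2.3, 1.4, 11.1]
opening: 59.1
finger_force: 51.9
t: 7.75
position: [520.3, -165.2, 271.9]
eef_rot: [0.002, -3.14, -0.0]
wrist_force: [-0.3, 0.9, -3.2]
opening: 59.1
finger_force: 54.7
```

View pics/w6.png

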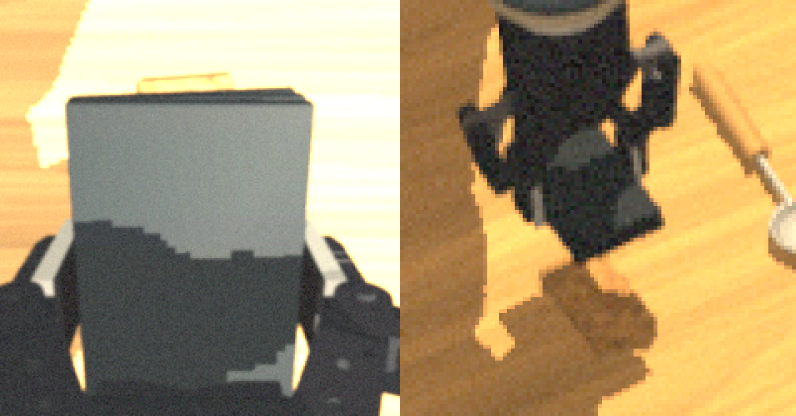

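```bash
python3 - <<'E'
from h import *
for f,r0,r1,cs in(("w3",170,190,range(222,312,8)),("w6f",168,190,range(200,348,8))):
    g=cv2.cvtColor(cv2.imread(f"pics/{f}.png"),6)
    print(f)
    for c in cs: print(c,g[r0:r1,c])
g=cv2.cvtColor(cv2.imread("pics/w6f.png"),6)
print("rows")
for r in range(184,260,12): print(r,g[r,190:216],g[r,335:360])
E
```

```text
w3
222 [171 170 174 174 174 171 174 171 167 162 121  73  38  37  42  51  55  55
  56  60]
230 [172 168 173 174 175 175 173 171 171 155 114  62  33  35  40  50  55  56
  57  55]
238 [168 171 170 173 175 175 173 172 171 156 111  60  32  36  44  54  58  60
  58  54]
246 [170 168 171 175 174 177 173 172 161 119  70  34  35  31  46  54  59  59
  57  60]
254 [170 171 171 172 172 176 172 172 159 115  59  39  33  36  42  54  58  60
  61  61]
262 [171 172 173 171 177 175 172 172 159 112  53  32  26  25  43  56  61  64
  59  58]
270 [172 170 174 173 174 173 176 166 121  66  36  32  26  26  49  56  62  61
  60  60]
278 [171 169 172 171 171 175 173 164 112  60  34  35  38  34  48  57  60  64
  62  61]
286 [168 170 170 169 171 175 173 160 113  55  37  34  43  37  47  58  65  64
  61  63]
294 [169 168 167 172 172 174 166 132  81  43  34  42  45  42  47  64  63  66
  62  66]
302 [170 168 166 169 172 171 163 118  69  37  40  44  45  44  50  61  66  64
  61  66]
310 [170 168 168 171 171 172 172 175 169 156 137 107  79  51  52  57  65  65
  63  67]
w6f
200 [199 200 204 204 204 204 206 207 206 199 181 
[... 2558 characters left out ...]
 176 204 211 210 209 209 210
 210 211 210 210 211 210 208]
232 [112 114 113 117 112 111 112 114 114 113 109  95  71  65  64  63  64  65
  68  67  64  63  67  67  66  64] [ 75  78  79  81  80  78  77  81  83 109 175 202 209 209 208 211 209 209
 211 208 211 210 211 208 210]
244 [112 109 106 111 109 111 110 110 109 109 109 109  89  72  64  64  64  67
  64  63  66  62  66  65  63  66] [ 76  77  76  78  74  81  75  73 108 166 201 205 208 205 206 205 208 208
 208 205 206 207 207 208 206]
256 [101 100 102  99 100 101 101 103 101  99 100 100  96  82  47  39  32  35
  37  31  34  32  34  35  34  35] [ 74  75  75  75  72  76  73  76  95 113 119 121 122 123 141 172 186 191
 193 194 192 193 193 194 192]
```

```bash
cat > yaw.py <<'E'
from h import *
import sys
a=manip.camera("wrist");cv2.imwrite(f"pics/{sys.argv[1]}.png",a)
g=cv2.cvtColor(a,6).astype(float)
P=[]
for c in range(208,338,4):
    col=g[160:184,c]; i=np.where(col<85)[0][0]; P.append((c,160+i-1+(col[i-1]-85)/(col[i-1]-col[i]),))
P=np.array(P);k,b=np.polyfit(P[:,0],P[:,1],1);print("outer slope",k,"res",np.std(P[:,1]-k*P[:,0]-b))
Q=[]
for c in range(208,338,4):
    col=g[178:186,c];i=np.where(col>50)[0];i=i[i>1][0];Q.append((c,178+i-(col[i]-50)/max(1,col[i]-col[i-1])))
Q=np.array(Q);print("top slope",np.polyfit(Q[:,0],Q[:,1],1)[0])
E
python3 yaw.py w7; echo '[[0, 0, 0, 0, 0, 0, 50], [0, 0, 0, 0, 0, 0, 50], [0, 0, 0, 0, 0, 0, 50], [0, 0, 0, 0, 0, 0, 50], [0, 0, 0, 0, 0, 0, 50]]' > next.json && python3 nudge.py next.json 115 | tail -6; python3 yaw.py w8
```

```text
outer slope -0.03652770776271709 res 0.43486127721159473
top slope -0.0012183048727251724
t: 8.4
position: [520.5, -165.3, 272.7]
eef_rot: [-0.002, 3.142, -0.0]
wrist_force: [1.1, -0.1, -3.1]
opening: 57.9
finger_force: 125.5
outer slope -0.03590771403969864 res 0.4576711213039922
top slope 0.00037077183530255075
```

Converted, 35 mm is 0.7, 34 mm is 0.68, -0.09 rad / 3.1416 = -0.0286.

```bash
echo '[[0, 0, 0, 0.1, 0.3, 0, 50], [0, 0, 0, 0.22, 0.6, 0, 50], [0, 0, 0, 0.22, 0.7, 0, 50], [0, 0, 0, 0.22, 0.7, 0, 50], [0, 0, 0, 0.22, 0.7, 0, 50], [0, 0, 0, 0.22, 0.7, 0, 50], [0, 0, 0, 0.22, 0.7, 0, 50], [0, 0, 0, 0.18, 0.68, 0, 50], [0, 0, 0, 0.14, 0.58, 0, 50], [0, 0, -0.0159, 0, 0, 0, 50], [0, 0, -0.0286, 0, 0, 0, 50], [0, 0, -0.0286, 0, 0, 0, 50], [0, 0, 0, 0, 0, 0.4, 50], [0, 0, 0, 0, 0, 0.6, 50], [0, 0, 0, 0, 0, 0.48, 50], [0, 0, 0, 0, 0, 0.24, 50], [0, 0, 0, 0, 0, 0, 50], [0, 0, 0, 0, 0, 0, 50]]' > next.json && python3 nudge.py next.json 50| tail -6
cat > st.py <<'E'
from h import *
s=manip.state();c=np.array([552.2,145.5,0]);y=.231;X=np.array([np.cos(y),np.sin(y),0]);Y=np.array([-X[1],X[0],0])
R=Ro.from_rotvec(s["eef_rot"]).as_matrix();f=s["wrist_force"];t=s["torque"];p=s["position"]-c
print("t %.2f TCP caddy x %.2f y %.2f z %.2f"%(s["t"],p@X,p@Y,p[2]),"tooly yaw err %.4f tilt %.4f roll %.4f"%(np.arcsin(-R[:,1]@X),np.arcsin(-R[:,2]@X),np.arcsin(R[:,2]@Y)),"F %.1f %.1f %.1f"%(f@X,f@Y,f[2]),"M %.2f %.2f %.2f"%(t@X,t@Y,t[2]),"grip %.0f op %.2f"%(s["finger_force"],s["opening"]))
E
python3 st.py
```

```text
t: 10.25
position: [433.0, 118.0, 187.0]
eef_rot: [0.363, -3.12, -0.0]
wrist_force: [0.4, -0.5, -3.2]
opening: 58.0
finger_force: 125.5
t 10.25 TCP caddy x -122.36 y 0.57 z 186.99 tooly yaw err 0.0007 tilt 0.0003 roll 0.0001 F 0.3 -0.6 -3.2 M -0.04 0.02 -0.01 grip 125 op 57.97
```

```bash
echo '[[0, 0, 0, 0, 0, 0.07, 50], [0, 0, 0, 0, 0, 0.07, 50], [0, 0, 0, -0.06, 0, 0, 50], [0, 0, 0, -0.04, 0, 0, 50], [0, 0, 0, -0.04, 0, 0, 50], [0, 0, 0, 0, 0, 0, 50], [0, 0, 0, 0, 0, 0, 50]]' > next.json && python3 nudge.py next.json 20| tail -2;python3 st.py
echo '[[0, 0, 0, -0.02, 0, 0, 50], [0, 0, 0, -0.02, 0, 0, 50], [0, 0, 0, 0, 0, 0, 50], [0, 0, 0, 0, 0, 0, 50]]' > next.json && python3 nudge.py next.json 20|tail -1;python3 st.py
```

```text
opening: 58.2
finger_force: 125.6
t 10.95 TCP caddy x -115.19 y 0.06 z 179.75 tooly yaw err 0.0001 tilt -0.0001 roll -0.0000 F 0.2 0.3 -2.1 M -0.02 -0.02 0.03 grip 126 op 58.17
finger_force: 125.6
t 11.35 TCP caddy x -113.26 y 0.10 z 179.70 tooly yaw err 0.0002 tilt 0.0000 roll -0.0000 F -1.2 -0.8 -3.6 M 0.06 -0.02 0.02 grip 126 op 57.83
```

```bash
echo '[[0, 0, 0, 0, 0, 0, 59], [0, 0, 0, 0, 0, 0, 59], [0, 0, 0, 0, 0, 0, 59]]' > next.json && python3 nudge.py next.json 30|tail -2;python3 st.py
```

```text
opening: 59.1
finger_force: 51.8
t 11.65 TCP caddy x -113.30 y 0.11 z 179.69 tooly yaw err 0.0002 tilt 0.0001 roll -0.0000 F -0.3 -1.0 -3.7 M -0.01 0.03 -0.02 grip 52 op 59.06
```

Converted, -0.5 mm is -0.01.

```bash
echo '[[0, 0, 0, 0, 0, 0, 59.4], [0, 0, 0, -0.01, 0, 0, 59.4], [0, 0, 0, -0.01, 0, 0, 59.4], [0, 0, 0, 0, 0, 0, 59.4]]' > next.json && python3 nudge.py next.json 30|tail -1;python3 st.py
echo '[[0, 0, 0, -0.01, 0, 0, 59.4], [0, 0, 0, -0.006, 0, 0, 59.4], [0, 0, 0, 0, 0, 0, 59.4]]' > next.json && python3 nudge.py next.json 30|tail -1;python3 st.py
```

```text
finger_force: 32.9
t 12.05 TCP caddy x -112.61 y 0.13 z 179.58 tooly yaw err 0.0003 tilt 0.0011 roll -0.0001 F -2.0 0.6 -1.7 M 0.09 0.44 -0.05 grip 33 op 59.62
finger_force: 32.9
t 12.35 TCP caddy x -112.29 y 0.10 z 179.50 tooly yaw err 0.0003 tilt 0.0022 roll -0.0003 F -5.2 1.2 -2.8 M 0.22 1.07 -0.12 grip 33 op 59.41
```

Converted, -0.6 mm is -0.012.

```bash
echo '[[0, 0, 0, -0.012, 0, 0, 59.4], [0, 0, 0, -0.012, 0, 0, 59.4], [0, 0, 0, 0, 0, 0, 59.4]]' > next.json && python3 nudge.py next.json 30|tail -1;python3 st.py
echo '[[0, 0, 0, -0.012, 0, 0, 59.4], [0, 0, 0, 0, 0, 0, 59.4]]' > next.json && python3 nudge.py next.json 30|tail -1;python3 st.py
```

```text
finger_force: 32.9
t 12.65 TCP caddy x -111.88 y 0.15 z 179.33 tooly yaw err 0.0004 tilt 0.0043 roll -0.0004 F -7.1 1.0 -1.2 M 0.29 1.61 -0.15 grip 33 op 59.59
finger_force: 32.9
t 12.85 TCP caddy x -111.66 y 0.18 z 179.26 tooly yaw err 0.0005 tilt 0.0053 roll -0.0005 F -8.3 2.1 -1.8 M 0.38 1.84 -0.10 grip 33 op 59.27
```

Converted, -0.7 mm is -0.014.

```bash
echo '[[0, 0, 0, -0.014, 0, 0, 59.4], [0, 0, 0, -0.014, 0, 0, 59.4], [0, 0, 0, 0, 0, 0, 59.4]]' > next.json && python3 nudge.py next.json 30|tail -1;python3 st.py
echo '[[0, 0, 0, -0.012, 0, 0, 59.4], [0, 0, 0, -0.012, 0, 0, 59.4], [0, 0, 0, 0, 0, 0, 59.4]]' > next.json && python3 nudge.py next.json 30|tail -1;python3 st.py
```

```text
finger_force: 32.0
t 13.15 TCP caddy x -110.90 y 0.18 z 179.07 tooly yaw err 0.0009 tilt 0.0070 roll -0.0007 F -11.0 2.0 -2.5 M 0.46 2.18 -0.01 grip 32 op 59.62
finger_force: 31.9
t 13.45 TCP caddy x -110.48 y 0.14 z 178.93 tooly yaw err 0.0013 tilt 0.0090 roll -0.0010 F -12.7 2.0 -0.7 M 0.54 2.66 0.12 grip 32 op 59.77
```

Converted, -0.6 mm is -0.012.

```bash
echo '[[0, 0, 0, -0.012, 0, 0, 59.4], [0, 0, 0, -0.012, 0, 0, 59.4], [0, 0, 0, 0, 0, 0, 59.4]]' > next.json && python3 nudge.py next.json 30|tail -1;python3 st.py
echo '[[0, 0, 0, 0.04, 0, 0, 59.4], [0, 0, 0, 0.06, 0, 0, 59.4], [0, 0, 0, 0.1, 0, 0, 59.4], [0, 0, 0, 0, 0, 0, 58.9], [0, 0, 0, 0, 0, 0, 58.9], [0, 0, 0, 0, 0, 0, 58.9]]' > next.json && python3 nudge.py next.json 50|tail -1;python3 st.py; python3 yaw.py w9
```

```text
finger_force: 31.8
t 13.75 TCP caddy x -110.08 y 0.09 z 178.77 tooly yaw err 0.0013 tilt 0.0110 roll -0.0012 F -15.4 2.2 -0.6 M 0.54 3.12 0.06 grip 32 op 59.30
finger_force: 33.4
t 14.35 TCP caddy x -115.31 y 0.14 z 179.86 tooly yaw err 0.0001 tilt -0.0012 roll 0.0001 F 0.8 -0.6 -3.1 M 0.01 -0.02 0.02 grip 33 op 59.52
outer slope -0.02124148557565372 res 0.5171852291502054
top slope -0.005568042502010787
```

```bash
python3 - <<'E'
from h import *
f=lambda n:cv2.resize(cv2.convertScaleAbs(cv2.imread(f"pics/{n}.png")[160:210,190:360],alpha=2.5),(790,290),interpolation=3)
cv2.imwrite("pics/cmp.png",np.vstack([f("w8"),f("w9")]))
E
```

View pics/cmp.png

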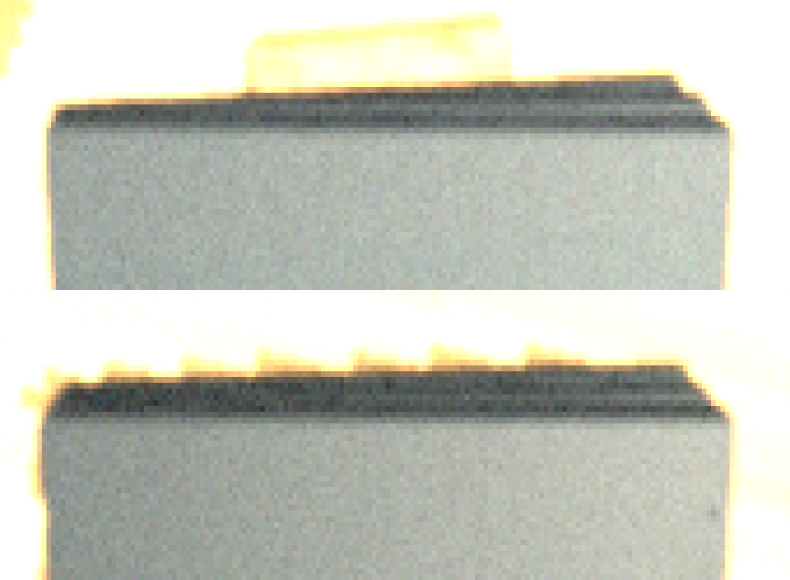

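Units first: shifts go in shares of 50 mm and turns go in shares of pi rad. So -25 mm is -0.5, -20 mm is -0.4, -0.1 rad / 3.1416 = -0.0318.

```bash
echo '[[0, 0, 0, 0, 0, -0.2, 58.5], [0, 0, 0, 0, 0, -0.4, 58.5], [0, 0, 0, 0, 0, -0.4, 58.5], [0, 0, 0, 0, 0, -0.2, 58.5], [0, 0, 0, -0.2, 0, 0, 58.5], [0, 0, 0, -0.5, 0, 0, 58.5], [0, 0, 0, -0.5, 0, 0, 58.5], [0, 0, 0, -0.36, 0, 0, 58.5], [0, -0.0159, 0, 0, 0, 0, 58.5], [0, -0.0318, 0, 0, 0, 0, 58.5], [0, -0.0318, 0, 0, 0, 0, 58.5], [0, -0.0159, 0, 0, 0, 0, 58.5], [0, 0, 0, 0, 0, 0, 58.5], [0, 0, 0, 0, 0, 0, 58.5]]' > next.json && python3 nudge.py next.json 50|tail -1;python3 st.py
```

```text
finger_force: 45.1
t 15.80 TCP caddy x -36.90 y 0.30 z 239.57 tooly yaw err 0.0008 tilt -0.2995 roll 0.0010 F -0.1 0.6 -3.9 M 0.03 0.50 0.02 grip 45 op 58.93
```

Converted, 14.3 mm is 0.286, 11.5 mm is 0.23.

```bash
echo '[[0, 0, 0, 0.06, 0, 0.192, 58.5], [0, 0, 0, 0.088, 0, 0.286, 58.5], [0, 0, 0, 0.07, 0, 0.23, 58.5], [0, 0, 0, 0.048, 0, 0.154, 58.5], [0, 0, 0, 0, 0, 0, 58.5], [0, 0, 0, 0, 0, 0, 58.5]]' > next.json && python3 nudge.py next.json 50|tail -1;python3 st.py
python3 - <<'E'
from h import *
for n in("wrist","scene"): cv2.imwrite(f"pics/in_{n}.png",manip.camera(n))
E
```

```text
finger_force: 45.0
t 16.40 TCP caddy x -37.51 y -0.32 z 201.44 tooly yaw err -0.0005 tilt -0.2964 roll -0.0018 F -0.9 1.6 -3.3 M 0.09 0.53 0.06 grip 45 op 59.68
```

```bash
echo '[[0, 0, 0, 0, 0, 0, 58.5], [0, 0, 0, 0, 0, 0, 58.5]]' > next.json && python3 nudge.py next.json 50|tail -1;python3 st.py
```

```text
finger_force: 45.0
t 16.70 TCP caddy x -37.77 y -0.20 z 202.03 tooly yaw err -0.0001 tilt -0.2976 roll -0.0024 F 0.5 0.3 -4.4 M 0.16 0.39 0.04 grip 45 op 59.16
```

Converted, 4.8 mm is 0.096, 1.5 mm is 0.03.

```bash
python3 -c "
from h import *
s=manip.state();print(s['q'].round(3),s['tau'].round(1))"; echo '[[0, 0, 0, 0.03, 0, 0.096, 58.5], [0, 0, 0, 0, 0, 0, 58.5], [0, 0, 0, 0, 0, 0, 58.5]]' > next.json && python3 nudge.py next.json 50;python3 st.py
```

```text
[-0.227  0.613 -0.196  2.163  1.117  0.174  0.343] [  0.4 -65.7  -0.7 -13.7   0.3  -0.4   0.1]
t: 17.0
position: [515.3, 136.6, 196.7]
eef_rot: [-0.329, 2.827, 0.046]
wrist_force: [-0.3, 1.7, -4.4]
opening: 59.4
finger_force: 45.0
t 17.00 TCP caddy x -38.00 y -0.22 z 196.71 tooly yaw err 0.0001 tilt -0.2968 roll -0.0023 F 0.1 1.7 -4.4 M 0.27 0.44 0.01 grip 45 op 59.35
```

Converted, -4.1 mm is -0.082, 1.3 mm is 0.026, 0.025 rad / 3.1416 = 0.008.

```bash
echo '[[0, 0.008, 0, -0.08, 0, 0.028, 58.5], [0, 0.008, 0, -0.08, 0, 0.026, 58.5], [0, 0.008, 0, -0.082, 0, 0.024, 58.5], [0, 0.008, 0, -0.082, 0, 0.022, 58.5], [0, 0, 0, 0, 0, 0, 58.5], [0, 0, 0, 0, 0, 0, 58.5]]' > next.json && python3 nudge.py next.json 50 >/dev/null;python3 st.py;python3 -c "
from h import *
s=manip.state();print(s['q'].round(3),s['qvel'].round(3))"
```

```text
t 17.60 TCP caddy x -21.05 y -0.36 z 195.99 tooly yaw err -0.0005 tilt -0.1976 roll -0.0020 F 1.5 1.6 -3.8 M 0.39 0.22 0.04 grip 45 op 58.91
[-0.037  0.673 -0.475  2.069  0.93   0.406  0.556] [-0.012 -0.007  0.013  0.005  0.013 -0.004 -0.006]
```

Converted, 4 mm is 0.08, 2.3 mm is 0.046.

```bash
echo '[[0, 0, 0, 0.016, 0.006, 0.08, 58.5], [0, 0, 0, 0.016, 0, 0.08, 58.5], [0, 0, 0, 0.01, 0, 0.046, 58.5], [0, 0, 0, 0, 0, 0, 58.5], [0, 0, 0, 0, 0, 0, 58.5]]' > next.json && python3 nudge.py next.json 50 >/dev/null;python3 st.py
python3 - <<'E'
from h import *
a=manip.camera("wrist");b=manip.camera("scene");cv2.imwrite("pics/i_w.png",a);cv2.imwrite("pics/i_s.png",b)
a=cv2.resize(cv2.convertScaleAbs(a[110:360,150:400],alpha=1.8),(400,416),interpolation=3)
b=cv2.resize(cv2.convertScaleAbs(b[145:245,270:366],alpha=1.8),(400,416),interpolation=3)
cv2.imwrite("pics/ins.png",np.hstack([a,b]))
E
```

```text
t 18.10 TCP caddy x -21.24 y -0.08 z 185.20 tooly yaw err -0.0000 tilt -0.1964 roll -0.0029 F -1.1 0.4 -2.7 M 0.13 0.40 0.03 grip 45 op 59.16
```

View pics/ins.png

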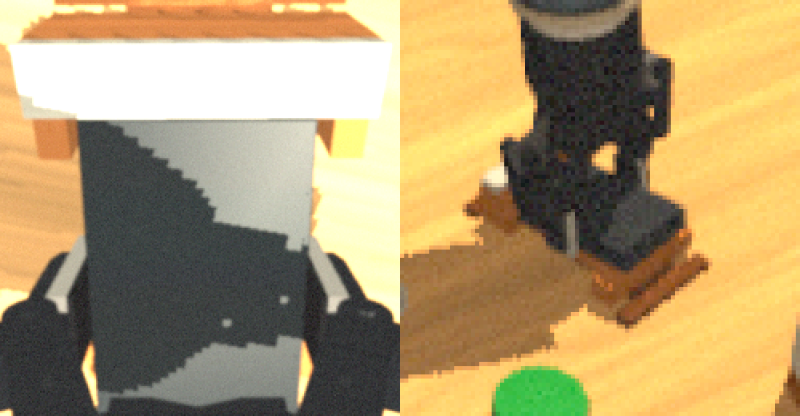

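Converted, 2.94 mm is 0.0588, 2 mm is 0.04.

```bash
echo '[[0, 0, 0, 0.04, 0, 0.004, 58.5], [0, 0, 0, 0.0588, 0, -0.008, 58.5], [0, 0, 0, 0.0588, 0, -0.012, 58.5], [0, 0, 0, 0.0392, 0, -0.008, 58.5], [0, 0, 0, 0, 0, 0, 58.5], [0, 0, 0, 0, 0, 0, 58.5]]' > next.json && python3 nudge.py next.json 50 >/dev/null;python3 st.py
echo '[[0, 0, 0, 0.014, 0, -0.0028, 58.5], [0, 0, 0, 0.014, 0, -0.0028, 58.5], [0, 0, 0, 0, 0, 0, 58.5]]' > next.json && python3 nudge.py next.json 50 >/dev/null;python3 st.py
```

```text
t 18.80 TCP caddy x -31.02 y -0.14 z 184.69 tooly yaw err -0.0003 tilt -0.1968 roll -0.0028 F 0.4 1.3 -3.6 M 0.01 0.37 0.03 grip 45 op 59.19
t 19.10 TCP caddy x -32.51 y -0.14 z 184.61 tooly yaw err -0.0003 tilt -0.1967 roll -0.0027 F 0.4 1.4 -3.8 M 0.04 0.35 -0.03 grip 45 op 59.13
```

Converted, 0.5 mm is 0.01, -0.1 mm is -0.002.

```bash
for i in 1 2; do echo '[[0, 0, 0, 0.01, 0, -0.002, 58.5], [0, 0, 0, 0, 0, 0, 58.5]]' > next.json && python3 nudge.py next.json 50 >/dev/null;python3 st.py; done
```

```text
t 19.30 TCP caddy x -32.97 y -0.11 z 184.63 tooly yaw err -0.0003 tilt -0.1968 roll -0.0026 F 0.7 -0.4 -3.2 M 0.04 0.36 -0.03 grip 45 op 59.31
t 19.50 TCP caddy x -33.39 y -0.13 z 184.69 tooly yaw err -0.0003 tilt -0.1970 roll -0.0026 F 0.9 -0.6 -2.3 M -0.01 0.27 0.02 grip 45 op 59.18
```

Converted, 0.5 mm is 0.01, -0.1 mm is -0.002.

```bash
for i in 1 2; do echo '[[0, 0, 0, 0.01, 0, -0.002, 58.5], [0, 0, 0, 0, 0, 0, 58.5]]' > next.json && python3 nudge.py next.json 50 >/dev/null;python3 st.py; done
```

```text
t 19.70 TCP caddy x -33.61 y -0.09 z 184.80 tooly yaw err -0.0003 tilt -0.1976 roll -0.0025 F 2.0 -1.5 -3.7 M -0.06 -0.18 0.01 grip 45 op 59.20
t 19.90 TCP caddy x -33.80 y -0.09 z 184.92 tooly yaw err -0.0003 tilt -0.1983 roll -0.0024 F 4.8 -0.9 -3.7 M -0.10 -0.75 0.11 grip 45 op 59.36
```

Converted, -1.5 mm is -0.03, 1.2 mm is 0.024.

```bash
echo '[[0, 0, 0, -0.03, 0, 0.024, 58.5], [0, 0, 0, 0, 0, 0, 58.5], [0, 0, 0, 0, 0, 0, 58.5]]' > next.json && python3 nudge.py next.json 50 >/dev/null;python3 st.py
```

```text
t 20.20 TCP caddy x -33.15 y -0.08 z 183.52 tooly yaw err -0.0002 tilt -0.1958 roll -0.0027 F 0.9 -1.1 -3.5 M 0.02 0.31 -0.03 grip 45 op 59.36
```

Converted, -2.5 mm is -0.05, 0.78 mm is 0.0156, 0.0153 rad / 3.1416 = 0.0049.

```bash
echo '[[0, 0.0049, 0, -0.05, 0, 0.0156, 58.5], [0, 0.0049, 0, -0.05, 0, 0.0148, 58.5], [0, 0.0048, 0, -0.05, 0, 0.014, 58.5], [0, 0, 0, 0, 0, 0, 58.5], [0, 0, 0, 0, 0, 0, 58.5]]' > next.json && python3 nudge.py next.json 50 >/dev/null;python3 st.py
```

```text
t 20.70 TCP caddy x -25.10 y -0.21 z 182.78 tooly yaw err -0.0006 tilt -0.1509 roll -0.0025 F 0.5 1.2 -3.4 M 0.03 0.26 0.06 grip 45 op 59.45
```

Converted, -2.35 mm is -0.047, 0.9 mm is 0.018, 0.017 rad / 3.1416 = 0.0054.

```bash
echo '[[0, 0.0054, 0, -0.047, 0.002, 0.018, 58.5], [0, 0.0054, 0, -0.047, 0.002, 0.0168, 58.5], [0, 0.0054, 0, -0.047, 0, 0.016, 58.5], [0, 0, 0, 0, 0, 0, 58.5], [0, 0, 0, 0, 0, 0, 58.5]]' > next.json && python3 nudge.py next.json 50 >/dev/null;python3 st.py
```

```text
t 21.20 TCP caddy x -17.58 y -0.05 z 181.19 tooly yaw err -0.0007 tilt -0.0998 roll -0.0024 F -0.3 0.2 -3.2 M -0.03 0.20 0.02 grip 45 op 58.76
```

Converted, -1.8 mm is -0.036, 0.61 mm is 0.0122, 0.0125 rad / 3.1416 = 0.004.

```bash
echo '[[0, 0.004, 0, -0.036, 0, 0.0122, 58.5], [0, 0.004, 0, -0.036, 0, 0.0118, 58.5], [0, 0, 0, 0, 0, 0, 58.5]]' > next.json && python3 nudge.py next.json 50 >/dev/null;python3 st.py
echo '[[0, 0.004, 0, -0.035, 0, 0.0114, 58.5], [0, 0.004, 0, -0.035, 0, 0.011, 58.5], [0, 0, 0, 0, 0, 0, 58.5]]' > next.json && python3 nudge.py next.json 50 >/dev/null;python3 st.py
```

```text
t 21.50 TCP caddy x -13.58 y 0.06 z 180.45 tooly yaw err -0.0005 tilt -0.0746 roll -0.0024 F -1.1 -0.5 -2.6 M -0.02 0.08 -0.02 grip 45 op 59.15
t 21.80 TCP caddy x -10.01 y 0.01 z 179.51 tooly yaw err -0.0006 tilt -0.0495 roll -0.0024 F -0.2 -0.7 -2.7 M 0.04 0.13 0.01 grip 45 op 59.41
```

Converted, -1.65 mm is -0.033, 0.67 mm is 0.0134, 0.0125 rad / 3.1416 = 0.004.

```bash
echo '[[0, 0.004, 0, -0.033, 0, 0.0134, 58.5], [0, 0.004, 0, -0.033, 0, 0.0132, 58.5], [0, 0, 0, 0, 0, 0, 58.5]]' > next.json && python3 nudge.py next.json 50 >/dev/null;python3 st.py
echo '[[0, 0.004, 0, -0.036, 0, 0.0126, 58.5], [0, 0.004, 0, -0.036, 0, 0.012, 58.5], [0, 0, 0, 0, 0, 0, 58.5]]' > next.json && python3 nudge.py next.json 50 >/dev/null;python3 st.py
```

```text
t 22.10 TCP caddy x -6.68 y 0.00 z 178.28 tooly yaw err -0.0006 tilt -0.0244 roll -0.0024 F -0.3 -0.3 -3.8 M -0.00 0.07 0.07 grip 45 op 59.58
t 22.40 TCP caddy x -2.94 y 0.01 z 177.18 tooly yaw err -0.0007 tilt 0.0003 roll -0.0024 F 2.1 -0.7 -2.5 M -0.08 -0.43 0.03 grip 45 op 59.22
```

Converted, 0.4 mm is 0.008, -0.2 mm is -0.004.

```bash
for i in 1 2; do echo '[[0, 0, 0, -0.004, 0, 0.008, 58.5], [0, 0, 0, 0, 0, 0, 58.5]]' > next.json && python3 nudge.py next.json 50 >/dev/null;python3 st.py; done
```

```text
t 22.60 TCP caddy x -3.04 y 0.08 z 176.93 tooly yaw err -0.0004 tilt -0.0006 roll -0.0025 F 1.3 -1.2 -1.9 M -0.06 -0.43 0.03 grip 45 op 59.12
t 22.80 TCP caddy x -3.01 y 0.13 z 176.76 tooly yaw err -0.0002 tilt -0.0004 roll -0.0028 F 1.2 -0.4 1.3 M 0.00 -0.12 -0.02 grip 46 op 59.54
```

Converted, 0.5 mm is 0.01.

```bash
echo '[[0, 0, 0, 0, 0, 0.01, 58.5], [0, 0, 0, 0, 0, 0, 58.5]]' > next.json && python3 nudge.py next.json 50 >/dev/null;python3 st.py;echo '[[0, 0, 0, 0, 0, 0.01, 58.5], [0, 0, 0, 0, 0, 0, 58.5]]' > next.json && python3 nudge.py next.json 50 >/dev/null;python3 st.py
```

```text
t 23.00 TCP caddy x -3.05 y 0.19 z 176.63 tooly yaw err -0.0000 tilt -0.0006 roll -0.0030 F -0.9 -1.8 7.2 M -0.07 0.29 -0.01 grip 46 op 59.24
t 23.20 TCP caddy x -3.08 y 0.26 z 176.59 tooly yaw err -0.0001 tilt -0.0009 roll -0.0032 F -2.8 -1.7 14.2 M -0.05 0.61 0.01 grip 47 op 59.17
```

Converted, -0.8 mm is -0.016.

```bash
echo '[[0, 0, 0, 0, 0, -0.016, 58.9], [0, 0, 0, 0, 0, 0, 59.4], [0, 0, 0, 0, 0, 0, 59.8], [0, 0, 0, 0, 0, 0, 60.5], [0, 0, 0, 0, 0, 0, 62], [0, 0, 0, 0, 0, 0, 66], [0, 0, 0, 0, 0, 0, 72], [0, 0, 0, 0, 0, 0, 80], [0, 0, 0, 0, 0, 0, 80], [0, 0, 0, 0, 0, 0, 80]]' > next.json && python3 nudge.py next.json 50 >/dev/null;python3 st.py
```

```text
t 24.20 TCP caddy x -3.01 y 0.07 z 176.24 tooly yaw err -0.0002 tilt 0.0001 roll -0.0026 F -0.3 0.1 -0.2 M 0.01 0.03 -0.00 grip 0 op 80.07
```

Released. I'll retreat straight up and verify numerically from two wrist heights plus the image.

Converted, -25 mm is -0.5, -15 mm is -0.3.

```bash
echo '[[0, 0, 0, 0, 0, -0.1, 83], [0, 0, 0, 0, 0, -0.3, 85], [0, 0, 0, 0, 0, -0.5, 85], [0, 0, 0, 0.2, 0, -0.5, 85], [0, 0, 0, 0.2, 0, 0, 85], [0, 0, 0, 0, 0, 0, 85], [0, 0, 0, 0, 0, 0, 85], [0, 0, 0, 0, 0, 0, 85]]' > next.json && python3 nudge.py next.json 50 >/dev/null;python3 st.py
python3 - <<'E'
from h import *
s=manip.state();a=manip.camera("wrist");np.save("s9.npy",[s["eef_rot"],s["position"]]);cv2.imwrite("pics/fin_f.png",a)
c=np.array([552.2,145.5,0]);y=.231;X=np.array([np.cos(y),np.sin(y),0]);Y=np.array([-X[1],X[0],0])
m=manip.camera_model("wrist")
for n,(x,yy,z) in dict(lipL=(-44.9,-40,41),lipR=(-44.9,40,41),ftopL=(47.5,-30,30),ftopR=(47.5,30,30),wallL=(58.1,-40,24),wallR=(58.1,40,24)).items():
    T=np.eye(4);T[:3,:3]=Ro.from_rotvec(s["eef_rot"]).as_matrix();T[:3,3]=s["position"];T=T@m["T_tool_cam"]
    q=np.linalg.inv(T)@np.r_[c+x*X+yy*Y+[0,0,z],1];print(n,(m["fx"]*q[0]/q[2]+m["cx"]).round(1),(m["fy"]*q[1]/q[2]+m["cy"]).round(1))
cv2.imwrite("pics/fin.png",cv2.resize(cv2.convertScaleAbs(a[100:380,160:400],alpha=2),(514,600),interpolation=3))
E
```

```text
t 25.00 TCP caddy x -22.81 y 0.11 z 245.86 tooly yaw err -0.0004 tilt 0.0006 roll -0.0026 F 1.0 -0.6 1.1 M -0.06 -0.04 0.03 grip 0 op 84.96
lipL 208.7 206.6
lipR 339.5 206.6
ftopL 233.2 323.2
ftopR 314.8 323.3
wallL 221.7 329.9
wallR 326.3 330.0
```

View pics/fin.png

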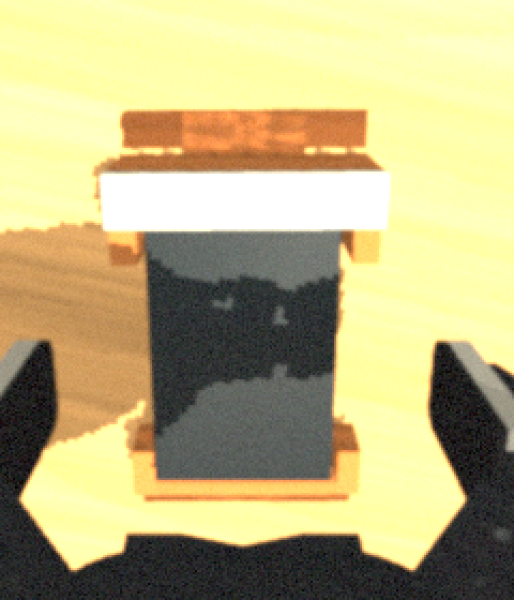

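The last picture shows the pile lying between the corner walls. The top slate's far corners are at about (233, 323) and (315, 323) px. That is within half a pixel of the prediction for a pile lying flat at 30 mm, with the slates clear of the far wall.

```bash
python3 -c "
from cell import manip
print(manip.close_job())"
```

```text
the job is handed in; nothing more can be done
None
```

All three slates are in the caddy and released: the last wrist picture matches a pile lying flat on the bay floor, nothing else was knowingly touched, and the job was handed in at about 25 s, though the hand-in call gave no verdict.

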